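# Load the vial rack through the sampler's spring shutter

### The arm

A 7-joint arm with a two-finger parallel gripper is mounted at the origin on the work surface. World frame = base frame: x ahead of the robot, y to its left, z up, the work surface at z = 0. Lengths are in m, angles in rad, forces in N, time in s.
With the tool pointing down it reaches from about 0.35 to 0.9 m from the base axis. Payload 7.2 kg.
Tool frame: the origin (TCP) lies on the front face of the gripper's body, between the roots of the fingers; the fingertips stand 73 mm ahead of it and the grasp point (between the pads) lies 54 mm ahead of it; z points along the fingers, y is the line along which they close (so a half turn about z gives the same grasp; the last joint's range is limited). The gripper opens to 85 mm and grips with 20 to 120 N. Pads are 22 mm wide; open, the fingers measure 114 mm over their backs; the gripper's body (76 mm by 85 mm) begins 54 mm behind the grasp point. The pads swing forward as they close: fully open they stand 13 mm farther back than shut.
Start: joints at [1.051, 0.411, -0.013, 1.596, 0.006, 1.134, -0.082], TCP at [0.273, -0.562, 0.304] pointing down, gripper open.
Joint ranges: [-2.95, 2.95], [-0.29, 1.99], [-1.47, 1.44], [0.14, 2.54], [-1.03, 4.17], [0.13, 1.85], [-2.86, 2.86]. Speed limits (rad/s): [2.39, 2.39, 3.01, 3.01, 3.14, 3.14, 3.14].

### API

Orientations are given as a 3x3 rotation matrix whose columns are the frame's x, y, z axes.
In Python, from station import bot, eyes gives the robot as it stands. The module is installed in compiled form; this text tells all that it offers.
- The arm moves only by the tool move_arm, never from a script. Its arguments are lists of equal length, an entry for each row: "linear": the shift along the tool's x, y, z in m, a list of three; "angular": the turn, a rotation vector about the tool's x, y, z in rad, a list of three. In form: {"linear": [[x, y, z], ...], "angular": [[wx, wy, wz], ...]}. A call has exactly 10 rows; each row is the pose to reach, as a shift and turn from the pose commanded when the call began, along the tool's axes at that moment; what a row does not reach only later rows make up. A row lasts 1/10 s, in which the tool goes at most 50 mm and 8.59 degrees, less where a joint would pass 70% of its speed; a pose out of reach is approached as far as the arm can. A call with a gripper value outside its range is refused whole. "fingers" is the finger opening in m, from 0 to 0.0854, set as the call begins (left out, the last holds). The fingers move at their own pace and stop on an object; "grip_force" is the grip in N (left out, the last holds). Time passes only in rows, so rows that repeat a pose let the fingers close, or fill a call up. It gives the time, the measured TCP pose, the force, the opening and the grip force at its end, in the units of the state.
- bot.observe(): the state, without advancing time (a new reading comes with each control period).
- eyes.capture(name): name is "side" or "top" or "wrist"; returns the picture (384x512x3 uint8, red, green, blue); there is no depth.
- eyes.camera_info(name): a dict with "K" (3x3 intrinsics, pixels), "k1" (the pictures are not rectified: a ray, as slopes to the right and down, at radius r is drawn at 1 + k1 r^2 times it, then the intrinsics apply), "R" (3x3) and "t" (3): a world point X has camera coordinates R X + t. Camera axes: x right, y down, z forward; pixel columns grow to the right and rows downward; lengths in m; the calibration is good to about 2 mm. A picture is of the moment at which its call begins: read the wrist's pose just before it. camera_info takes no time and is no camera call; for the wrist camera it gives the pose at the moment of the call.
- bot.hand_in(): hands the job in; it is judged then, once.
The state is a dict: "t": time; "qpos": joint angles; "qd": joint speeds; "joint_torque": joint torques, N m; "position": TCP position; "orientation": TCP orientation; "wrist_force": force on the tool from outside, world axes, zero at the start; "ft_torque": the same for the moment, N m; "finger_gap": finger opening in m; "gripper_force": force on a finger pad.
Only numpy, scipy, OpenCV 4.12 (cv2) and the standard library are available. Lean on these libraries where they do the work, as an engineer would, in place of code of your own. Each camera call takes 0.05 s, during which the arm holds its last target. There are 200 camera calls.

### The job

Load the vial rack into the sampler: with one fingertip press the long bar beside the lane down and keep it down so that the spring shutter stays open, and with the other fingertip push the rack by its upright plate along the lane, under the shutter, until it is fully home against the end stop. Then let the shutter close behind the vials and move clear. Only push the rack, never lift or tip it; do not let the shutter bear on it, and leave everything else where it stands.

Things in the scene. Friction and masses are not known exactly. Their poses are not given: they have to be found in the camera images.
- loader: Fixed feed station: a lane (bed top 6 mm above the table, 43 mm wide inside, rails 20 mm high) leading into a low cream housing 240 mm wide, 70 mm high (90 at the rear). Origin: on the table, on the lane's centre line, under the middle of the shutter blade. x runs along the lane into the housing, y to its left (press-bar side), z up. Lane starts at x = -215 mm, housing face at x = 25 mm.
- end_stop (a point): Foot of the end stop that the rack's nose meets when home: on the bed, x = 78 mm, y = 0, z = 6 mm of the loader's frame, inside the housing under a clear window.
- shaft_mid (a point): Point on the axis of the shutter's shaft, 8 mm thick, parallel to the lane at y = 33 mm, z = 52 mm of the loader's frame, from x = -203 to 13 mm; this point is at x = -95 mm. Two bearing posts (8 x 14 mm, 58 mm high) carry it at x = -200 and 19 mm.
- shutter (a joint): Shutter angle, rad: 0 closed, 0.7 open stop. Grey blade (x = -12 to 12 mm of the loader) reaching from the shaft to the right over the lane, sloping down when closed; turns as one piece with the press bar. Bar down = opens. The rack passes from 0.55 rad on. Blade at most 78 mm high when open. The spring pushes back with 3 N at the bar when closed, 6 N open, and shuts it. A rack cannot open it.
- bar_mid (a point): On the axis of the steel press bar, half-way along. Round rod 9 mm thick left of the lane, parallel to it, x = -194 to 4 mm of the loader's frame; crank arms to the shaft at x = -190 and 0 mm. It swings about the shaft on a 42 mm radius: axis at y = 74, z = 62 mm closed, y = 71, z = 34 mm fully open. Free to press from above anywhere between the arms.
- rack: Loose white vial rack in the lane, 0.18 to 0.35 kg. Block 56 (x) x 40 mm, 42 mm high over the vial caps; behind it (-x) a low neck (8 mm high) and an upright push plate 6 mm thick, 36 wide, 56 high. Origin: underside, block centre; axes as the loader's. Nose at x = 28 mm, plate's rear face at x = -74 mm. Home: origin at x = 50 mm of the loader; plate stays outside, 12 mm before the blade.
- push_face (a point): On the rear (-x) face of the rack's push plate, mid-width, 34 mm above the rack's underside (40 mm above the table; the plate's top edge is 62 mm above the table). With the rack home it is at x = -24 mm of the loader's frame.
- solvent_bottle: Bystander: glass bottle 60 mm wide, 130 mm high. Origin: centre of its underside.
- small_jar: Bystander: amber jar 36 mm wide, 48 mm high, beside the lane on its right. Origin: centre of its underside.
- spare_rack: Bystander: a rack block of vials (56 x 40 x 42 mm) with no push plate, on the table right of the lane. Origin: centre of its underside.
- beaker: Bystander: glass beaker 68 mm wide, 85 mm high, left of the lane. Origin: centre of its underside.
- screwdriver: Bystander: screwdriver 150 mm long lying on the table left of the lane. Origin: under its middle.
- cap_jar: Bystander: white jar 44 mm wide, 50 mm high, standing on the housing. Origin: centre of its underside.

How it is judged:
By the outcome, as a careful person would: the job done as asked, in the order asked, and still so for the second after the job is handed in, with the robot touching nothing.
It also fails if it takes over 40 s, if anything falls off the work surface, if the arm or the gripper's body presses on something with over 40 N, if the wrist force passes 120 N, or if a joint passes its speed limit or range.

## Working session

There is one attempt and no reset: what is moved stays moved. The work goes in short steps, Python scripts to look and compute and a tool call to move; the robot and the scene stay as the last step left them, time stands still between calls to the robot, and variables do not carry over. Pictures are saved under pics/ and viewed, at most 12 in all, crops included, and the job is handed in when it is done.

Besides the shell and the picture viewer there is one more tool, called in YAML: its name, and indented under it one key for each argument. move_arm: Moves the arm, as the interface text tells. Its arguments: {"type":"object","properties":{"linear":{"type":"array"},"angular":{"type":"array"},"fingers":{"type":"number"},"grip_force":{"type":"number"}},"required":["linear","angular"]}

```bash
mkdir -p pics; python3 - <<'E'
from station import bot, eyes
import cv2, numpy as np
np.set_printoptions(precision=4,suppress=True)
o=bot.observe(); print(o['t'],o['position'],o['orientation'],o['finger_gap'])
for n in ['side','top']:
    im=eyes.capture(n); cv2.imwrite(f'pics/{n}0.png',cv2.cvtColor(im,cv2.COLOR_RGB2BGR)); i=eyes.camera_info(n); print(n,i)
for n in ['side','top']:
    cv2.imwrite(f'pics/{n}0b.png',cv2.resize(cv2.imread(f'pics/{n}0.png'),(800,600),interpolation=cv2.INTER_CUBIC))
E
```

```text
0.0 [ 0.2727 -0.562   0.303 ] [[ 0.8996  0.4366 -0.0008]
 [ 0.4366 -0.8996  0.0015]
 [-0.0001 -0.0017 -1.    ]] 0.08542882104319059
side {'K': array([[450.3085,   0.    , 253.3389],
       [  0.    , 450.3085, 197.13  ],
       [  0.    ,   0.    ,   1.    ]]), 'k1': -0.09921768561397329, 'R': array([[ 0.9308, -0.3652,  0.0148],
       [-0.2266, -0.6084, -0.7606],
       [ 0.2868,  0.7046, -0.6491]]), 't': array([-0.5908,  0.2337,  0.7946])}
top {'K': array([[384.8535,   0.    , 260.4094],
       [  0.    , 384.8535, 189.3442],
       [  0.    ,   0.    ,   1.    ]]), 'k1': -0.03942464459424976, 'R': array([[-0.0069, -0.9999,  0.0158],
       [-0.9814,  0.0037, -0.192 ],
       [ 0.1919, -0.0168, -0.9813]]), 't': array([0.0384, 0.6579, 0.7182])}
```

View pics/side0b.png

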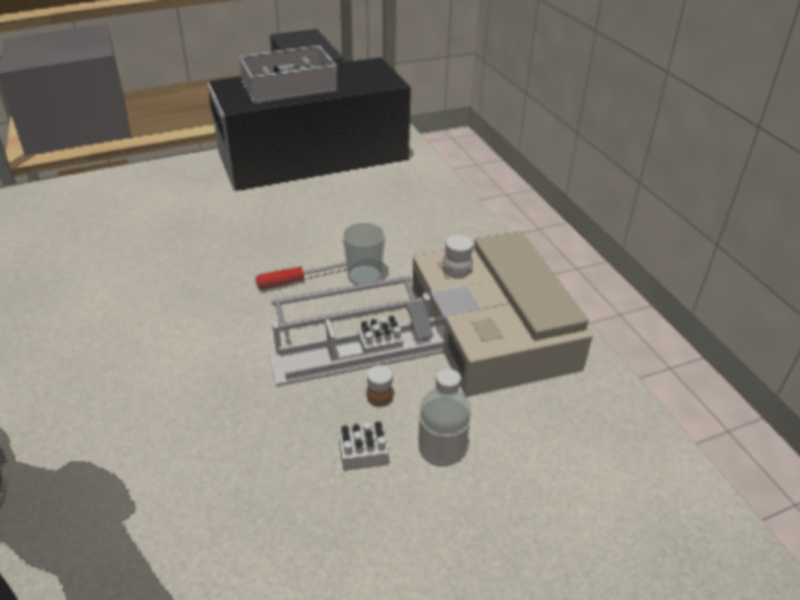

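View pics/top0b.png

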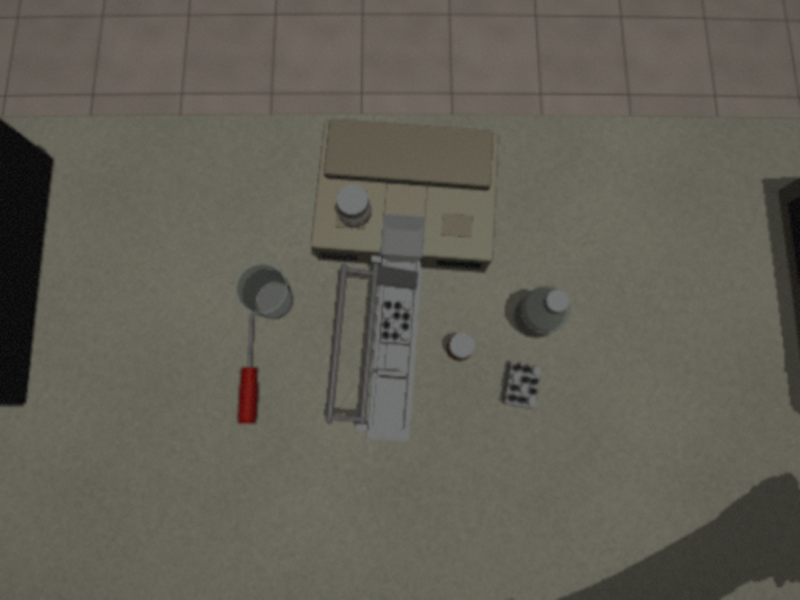

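The side and top views show the lane running along about world +x. In the top view (800 px scale), the housing's front corners are at (313,248) and (491,262), the lane's near end at (370,437)–(410,439), the bar at (341,268)–(331,420) and the rack plate at about (393,375). Next I cast rays from these.

```bash
cat > h.py <<'E'
import numpy as np, cv2
from station import bot, eyes
np.set_printoptions(precision=4,suppress=True)
def ray(i,px):
    K=i['K'];d=np.array([(px[0]-K[0,2])/K[0,0],(px[1]-K[1,2])/K[1,1]]);u=d.copy()
    for _ in range(20): u=d/(1+i['k1']*(u@u))
    return -i['R'].T@i['t'], i['R'].T@np.r_[u,1]
def plane(i,px,z):
    c,d=ray(i,px); return c+d*(z-c[2])/d[2]
def proj(i,X):
    c=i['R']@X+i['t'];u=c[:2]/c[2];u=u*(1+i['k1']*(u@u));return i['K'][:2,:2]@u+i['K'][:2,2]
E
python3 - <<'E'
from h import *
i=eyes.camera_info('top'); s=lambda p:(np.array(p)+.5)*.64-.5
for n,p,z in [('houseL',(313,248),.07),('houseR',(491,262),.07),('laneL',(369,437),.02),('laneR',(410,439),.02),('barfar',(342,267),.062),('barnear',(331,421),.062),('shaftnear',(363,421),.052),('plate top',(393,376),.062),('jar',(461,340),.048),('capjar',(352,198),.12),('bottle',(557,301),.13)]:
    print(n,plane(i,s(p),z))
im=cv2.imread('pics/top0.png')[150:300,190:340]
cv2.imwrite('pics/topc.png',cv2.resize(im,(600,600),interpolation=cv2.INTER_CUBIC))
print(eyes.camera_info('wrist'))
E
```

```text
houseL [0.7214 0.1577 0.07  ]
houseR [ 0.7018 -0.0749  0.07  ]
laneL [0.478  0.0857 0.02  ]
laneR [0.4751 0.0318 0.02  ]
barfar [0.6976 0.1202 0.062 ]
barnear [0.4994 0.1314 0.062 ]
shaftnear [0.4991 0.0919 0.052 ]
plate top [0.5551 0.0536 0.062 ]
jar [ 0.6023 -0.0355  0.048 ]
capjar [0.7716 0.1037 0.12  ]
bottle [ 0.6384 -0.1427  0.13  ]
{'K': array([[325.3754,   0.    , 250.9328],
       [  0.    , 325.3754, 191.4747],
       [  0.    ,   0.    ,   1.    ]]), 'k1': -0.09436162117877206, 'R': array([[ 0.4367, -0.8996, -0.0018],
       [-0.856 , -0.4162,  0.3069],
       [-0.2768, -0.1325, -0.9518]]), 't': array([-0.6233, -0.0404,  0.3807])}
```

View pics/topc.png

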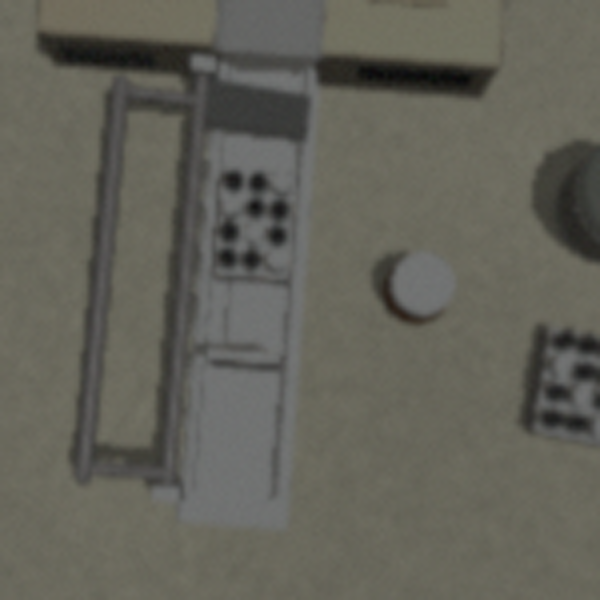

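move_arm:
  linear:
    - [0.013,-0.012,0.002]
    - [0.038,-0.035,0.006]
    - [0.064,-0.058,0.01]
    - [0.09,-0.081,0.014]
    - [0.115,-0.105,0.019]
    - [0.141,-0.128,0.023]
    - [0.166,-0.151,0.027]
    - [0.192,-0.175,0.031]
    - [0.218,-0.198,0.035]
    - [0.243,-0.221,0.039]
  angular:
    - [0,0,-0.13]
    - [0,0,-0.26]
    - [0,0,-0.39]
    - [0,0,-0.52]
    - [0,0,-0.65]
    - [0,0,-0.78]
    - [0,0,-0.91]
    - [0,0,-1.04]
    - [0,0,-1.17]
    - [0,0,-1.3]
  fingers: 0.06

```text
t: 1.1
position: [0.3952, -0.2559, 0.2646]
orientation: [[-0.185, 0.983, -0.0], [0.983, 0.185, 0.0], [0.0, -0.0, -1.0]]
wrist_force: [0.9, -0.0, 0.3]
finger_gap: 0.06
gripper_force: 0.0
```

```bash
cat > go.py <<'E'
import sys
from h import *
from scipy.spatial.transform import Rotation as R
# prints tool-frame shift and turn to target x y z yaw (tool z down, tool x at yaw)
x,y,z,w=map(float,sys.argv[1:5]); o=bot.observe(); M=np.array(o['orientation'])
T=np.array([[np.cos(w),np.sin(w),0],[np.sin(w),-np.cos(w),0],[0,0,-1]])
print('t',o['t'],'pos',o['position'],'F',o['wrist_force'],'gap',o['finger_gap'],'q',o['qpos'])
print('lin',M.T@(np.array([x,y,z])-o['position']),'ang',R.from_matrix(M.T@T).as_rotvec())
E
python3 go.py 0.53 0.08 0.22 3.08
python3 - <<'E'
from h import *
i=eyes.camera_info('top'); s=lambda p:190*np.array([1,0])+150*np.array([0,1])+(np.array(p)+.5)/4-.5
P=lambda p,z:plane(i,s(p),z)
for n,a,b,z in [('bar',(119,85),(83,475),.062),('shaft',(201,80),(167,485),.052),('house',(40,36),(493,68),.07),('blade/laneR',(316,80),(290,525),.02)]:
    A,B=P(a,z),P(b,z); print(n,A,B,np.arctan2(*(A-B)[[1,0]]))
print('plate rear top',P((209,360),.062),P((280,366),.062),'rack front caps',P((290,283),.04))
E
```

```text
t 1.1 pos [ 0.3952 -0.2559  0.2646] F [ 0.9382 -0.0039  0.3477] gap 0.0599646711619095 q [ 0.8272  0.2211 -0.4079  1.9834  0.1066  0.9576  0.5531]
lin [0.3051 0.1947 0.0446] ang [-0.0001 -0.0002 -1.3228]
bar [0.6973 0.1188 0.062 ] [0.5011 0.1339 0.062 ] -0.07666423753156193
shaft [0.7023 0.0772 0.052 ] [0.496  0.0934 0.052 ] -0.07838690231511987
house [0.7212 0.1588 0.07  ] [ 0.7037 -0.0725  0.07  ] 1.4952134121503822
blade/laneR [0.7101 0.0161 0.02  ] [0.4749 0.032  0.02  ] -0.06756075681573402
plate rear top [0.5568 0.0724 0.062 ] [0.5537 0.0372 0.062 ] rack front caps [0.5975 0.0314 0.04  ]
```

move_arm:
  linear:
    - [0.031,0.019,0.004]
    - [0.065,0.041,0.009]
    - [0.1,0.063,0.014]
    - [0.134,0.085,0.02]
    - [0.168,0.107,0.025]
    - [0.203,0.129,0.03]
    - [0.237,0.151,0.035]
    - [0.271,0.173,0.04]
    - [0.305,0.195,0.045]
    - [0.305,0.195,0.045]
  angular:
    - [0,0,-0.14]
    - [0,0,-0.28]
    - [0,0,-0.42]
    - [0,0,-0.56]
    - [0,0,-0.7]
    - [0,0,-0.84]
    - [0,0,-0.98]
    - [0,0,-1.12]
    - [0,0,-1.26]
    - [0,0,-1.31]

```text
t: 2.1
position: [0.5325, 0.0838, 0.2195]
orientation: [[-0.998, 0.068, 0.0], [0.068, 0.998, 0.004], [0.0, 0.004, -1.0]]
wrist_force: [-0.8, 0.2, 0.7]
finger_gap: 0.0601
gripper_force: 0.0
```

```bash
python3 - <<'E'
from h import *
import json
o=bot.observe(); print(o['t'],o['position'],o['orientation'],o['qd'],o['finger_gap'])
i=eyes.camera_info('wrist'); im=eyes.capture('wrist'); i2=eyes.camera_info('wrist'); print(np.abs(i['t']-i2['t']).max())
np.savez('w1.npz',**i); cv2.imwrite('pics/w1.png',im[...,::-1]); cv2.imwrite('pics/w1b.png',cv2.resize(im[...,::-1],(800,600),interpolation=cv2.INTER_CUBIC))
print(-i['R'].T@i['t'])
E
```

```text
2.1 [0.5325 0.0838 0.2195] [[-0.9977  0.0679  0.0003]
 [ 0.0679  0.9977  0.0043]
 [ 0.      0.0043 -1.    ]] [ 0.1378  0.0013 -0.0621  0.0335  0.0551  0.0424  0.4373] 0.06012006236320739
0.002610262476279157
[0.4533 0.0894 0.29  ]
```

View pics/w1b.png

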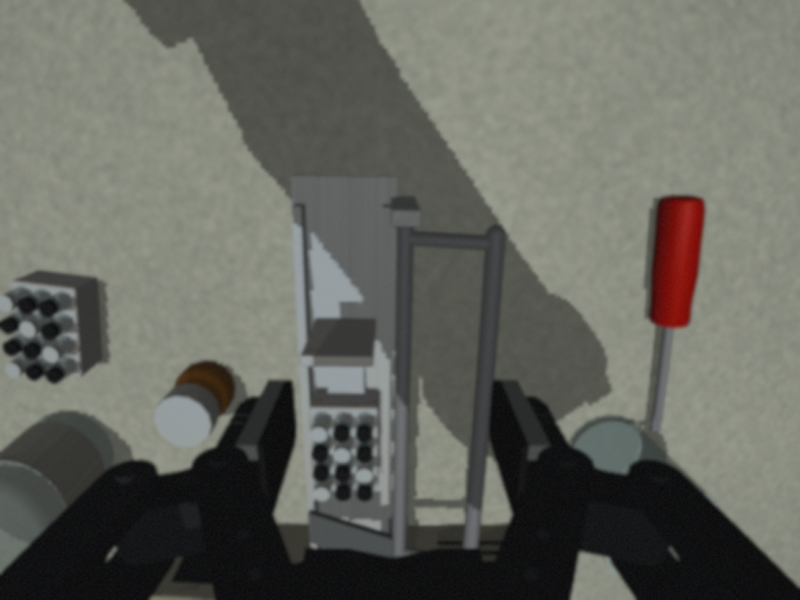

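The wrist view (800 px scale) shows the bar from (495,237) to (474,545), the shaft at (405,235)–(400,545) and the top rear edge of the plate at (303,361)–(375,362). The lane's near end is at (291,177)–(397,178), and the fingers stand on either side.

```bash
python3 - <<'E'
from h import *
i=dict(np.load('w1.npz')); s=lambda p:(np.array(p)+.5)*.64-.5
P=lambda p,z:plane(i,s(p),z)
for n,a,b,z in [('bar',(474,545),(494,240),.062),('shaft',(400,545),(405,235),.052),('lane end',(397,178),(291,177),.006)]:
    A,B=P(a,z),P(b,z); print(n,A,B,np.arctan2(*(A-B)[[1,0]]))
print('arm near (bar side/shaft side)',P((455,241),.058))
print('plate top rear',P((303,361),.062),P((375,362),.062),'bottom',P((315,320),.014),P((376,320),.014))
# bar line -> loader frame
w=-.075
for z,n,b in [(.062,'wrist',(494,240))]:
    print('loader origin est from lane end', (P((397,178),.006)+P((291,177),.006))[:2]/2+.215*np.array([np.cos(w),np.sin(w)]))
E
python3 go.py 0.53 0.08 0.22 3.066
```

```text
bar [0.6787 0.1225 0.062 ] [0.5017 0.1338 0.062 ] -0.06417802492429553
shaft [0.6848 0.0795 0.052 ] [0.4986 0.0935 0.052 ] -0.07537332128581974
lane end [0.4754 0.0919 0.006 ] [0.4707 0.0339 0.006 ] 1.4889142631187993
arm near (bar side/shaft side) [0.5018 0.1164 0.058 ]
plate top rear [0.5556 0.0395 0.062 ] [0.5586 0.0749 0.062 ] bottom [0.5518 0.0392 0.014 ] [0.5542 0.0745 0.014 ]
loader origin est from lane end [0.6874 0.0468]
t 2.15 pos [0.5319 0.081  0.2192] F [ 0.2676 -0.8507  0.6035] gap 0.059956157302988256 q [ 0.3444  0.4663 -0.7596  1.863   0.3834  0.9646  0.9162]
lin [ 0.0019 -0.0011 -0.0008] ang [ 0.002  -0.0012  0.0061]
```

```bash
python3 go.py 0.537 0.0932 0.15 3.0676
```

```text
t 2.15 pos [0.5319 0.081  0.2192] F [ 0.2676 -0.8507  0.6035] gap 0.059956157302988256 q [ 0.3444  0.4663 -0.7596  1.863   0.3834  0.9646  0.9162]
lin [-0.0043  0.0124  0.0693] ang [ 0.002  -0.0012  0.0045]
```

move_arm:
  linear:
    - [-0.002,0.006,0.0]
    - [-0.004,0.012,0.01]
    - [-0.004,0.012,0.022]
    - [-0.004,0.012,0.034]
    - [-0.004,0.012,0.046]
    - [-0.004,0.012,0.058]
    - [-0.004,0.012,0.066]
    - [-0.004,0.012,0.069]
    - [-0.004,0.012,0.069]
    - [-0.004,0.012,0.069]
  angular:
    - [0,0,0]
    - [0,0,0]
    - [0,0,0]
    - [0,0,0]
    - [0,0,0]
    - [0,0,0]
    - [0,0,0]
    - [0,0,0]
    - [0,0,0]
    - [0,0,0]
  fingers: 0.058

```text
t: 3.15
position: [0.5371, 0.0895, 0.1512]
orientation: [[-0.997, 0.08, 0.001], [0.08, 0.997, 0.0], [-0.001, 0.0, -1.0]]
wrist_force: [-0.3, 0.2, -0.4]
finger_gap: 0.0577
gripper_force: 0.0
```

```bash
python3 go.py 0.537 0.0932 0.15 3.0676; python3 - <<'E'
from h import *
i=eyes.camera_info('wrist'); im=eyes.capture('wrist')
np.savez('w2.npz',**i); cv2.imwrite('pics/w2b.png',cv2.resize(im[...,::-1],(800,600),interpolation=cv2.INTER_CUBIC))
E
```

```text
t 3.15 pos [0.5371 0.0895 0.1512] F [-0.3034  0.2214 -0.4113] gap 0.057699316508334035 q [ 0.2727  0.5617 -0.6976  1.905   0.4751  0.8452  0.818 ]
lin [0.0004 0.0037 0.0012] ang [ 0.0002  0.0006 -0.0058]
```

View pics/w2b.png

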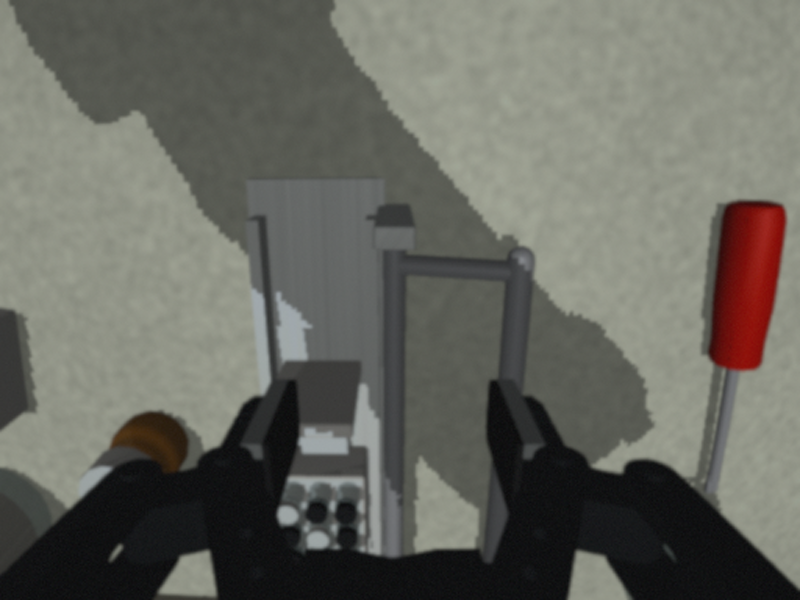

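The wrist view shows the fingertips with inner edges at columns 298 and 487, row 380, about 30 px thick each. The bar runs (519,262)–(491,555) and the plate's top rear edge is hidden at about row 432.

```bash
python3 - <<'E'
from h import *
i=dict(np.load('w2.npz')); s=lambda p:(np.array(p)+.5)*.64-.5
o=bot.observe(); M=np.array(o['orientation']); p=np.array(o['position'])
c,dl=ray(i,s((298,382))); _,dr=ray(i,s((487,382)))
for W,(a,b) in [(.0577,((298,382),(487,382)))]:
    k=W/np.linalg.norm(dl-dr)
    for q in [(298,382),(487,382),(268,382),(520,382)]: print('tip in tool',M.T@(c+k*ray(i,s(q))[1]-p))
for n,a,b,z in [('bar',(491,550),(519,265),.062),('shaft',(392,545),(396,270),.052),('lane end',(383,180),(247,180),.006)]:
    A,B=plane(i,s(a),z),plane(i,s(b),z); print(n,A,B,np.arctan2(*(A-B)[[1,0]]), 'tool',M.T@(A-p),M.T@(B-p))
print('plate bottom',plane(i,s((283,361)),.014),plane(i,s((361,361)),.014))
E
```

```text
tip in tool [ 0.008  -0.0282  0.0687]
tip in tool [0.008  0.0295 0.0687]
tip in tool [ 0.008  -0.0374  0.0687]
tip in tool [0.008  0.0397 0.0686]
bar [0.6194 0.1238 0.062 ] [0.501  0.1344 0.062 ] -0.08866097527685776 tool [-0.0792  0.0408  0.0894] [0.0396 0.0418 0.0893]
shaft [0.6227 0.0832 0.052 ] [0.5022 0.0942 0.052 ] -0.09125376455934228 tool [-0.0858  0.0005  0.0994] [0.0353 0.0019 0.0993]
lane end [0.4751 0.0913 0.006 ] [0.4702 0.0344 0.006 ] 1.484230387467015 tool [ 0.062  -0.0032  0.1453] [ 0.0624 -0.0603  0.1453]
plate bottom [0.5501 0.0399 0.014 ] [0.5528 0.0749 0.014 ]
```

move_arm:
  linear:
    - [0.002,0.003,0.0]
    - [0.004,0.005,0.003]
    - [0.004,0.005,0.008]
    - [0.004,0.005,0.012]
    - [0.004,0.005,0.015]
    - [0.004,0.005,0.018]
    - [0.004,0.005,0.021]
    - [0.004,0.005,0.024]
    - [0.004,0.005,0.026]
    - [0.004,0.005,0.026]
  angular:
    - [0,0,0]
    - [0,0,0]
    - [0,0,0]
    - [0,0,0]
    - [0,0,0]
    - [0,0,0]
    - [0,0,0]
    - [0,0,0]
    - [0,0,0]
    - [0,0,0]

```text
t: 4.2
position: [0.5334, 0.0946, 0.1248]
orientation: [[-0.997, 0.08, 0.0], [0.08, 0.997, -0.0], [-0.0, -0.0, -1.0]]
wrist_force: [0.4, 0.6, 2.8]
finger_gap: 0.0581
gripper_force: 1.4
```

```bash
python3 go.py 0.534 0.095 0.109 3.0626; python3 - <<'E'
from h import *
i=eyes.camera_info('wrist'); im=eyes.capture('wrist')
np.savez('w3.npz',**i); cv2.imwrite('pics/w3b.png',cv2.resize(im[...,::-1],(800,600),interpolation=cv2.INTER_CUBIC))
E
```

```text
t 4.2 pos [0.5334 0.0946 0.1248] F [0.4311 0.6244 2.8034] gap 0.05807270320650406 q [ 0.2423  0.5944 -0.672   1.928   0.5106  0.7949  0.7766]
lin [-0.0005  0.0005  0.0158] ang [-0.0001  0.0002 -0.001 ]
```

View pics/w3b.png

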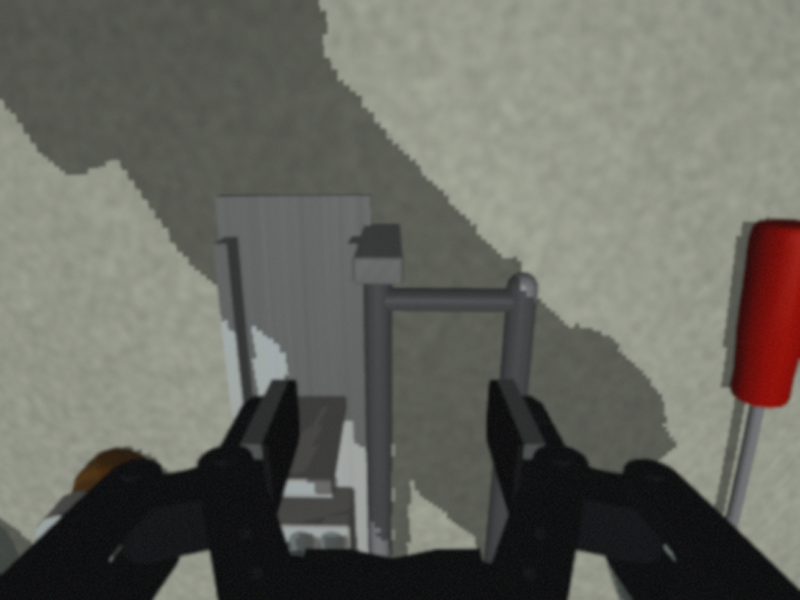

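The wrist view shows the bar passing under the right fingertip at about (508,390), with the left fingertip behind the plate. A force of 2.8 N confirms contact, so I press on.

move_arm:
  linear:
    - [0,0,0.002]
    - [0,0,0.004]
    - [0,0,0.006]
    - [0,0,0.008]
    - [0,0,0.01]
    - [0,0,0.012]
    - [0,0,0.014]
    - [0,0,0.0155]
    - [0,0,0.0155]
    - [0,0,0.0155]
  angular:
    - [0,0,0]
    - [0,0,0]
    - [0,0,0]
    - [0,0,0]
    - [0,0,0]
    - [0,0,0]
    - [0,0,0]
    - [0,0,0]
    - [0,0,0]
    - [0,0,0]

```text
t: 5.25
position: [0.5334, 0.0937, 0.1093]
orientation: [[-0.997, 0.081, -0.0], [0.081, 0.997, -0.001], [0.0, -0.001, -1.0]]
wrist_force: [0.8, -3.8, 6.6]
finger_gap: 0.0579
gripper_force: 3.2
```

```bash
python3 go.py 0.534 0.095 0.109 3.0626; python3 - <<'E'
from h import *
im=eyes.capture('side')
cv2.imwrite('pics/s3.png',cv2.resize(im[160:260,160:310][...,::-1],(800,533),interpolation=cv2.INTER_CUBIC))
E
```

```text
t 5.25 pos [0.5334 0.0937 0.1093] F [ 0.7903 -3.8212  6.6182] gap 0.05786120441567775 q [ 0.2293  0.6159 -0.6543  1.9367  0.5327  0.768   0.7588]
lin [-0.0005  0.0014  0.0003] ang [-0.0014 -0.     -0.0017]
```

View pics/s3.png

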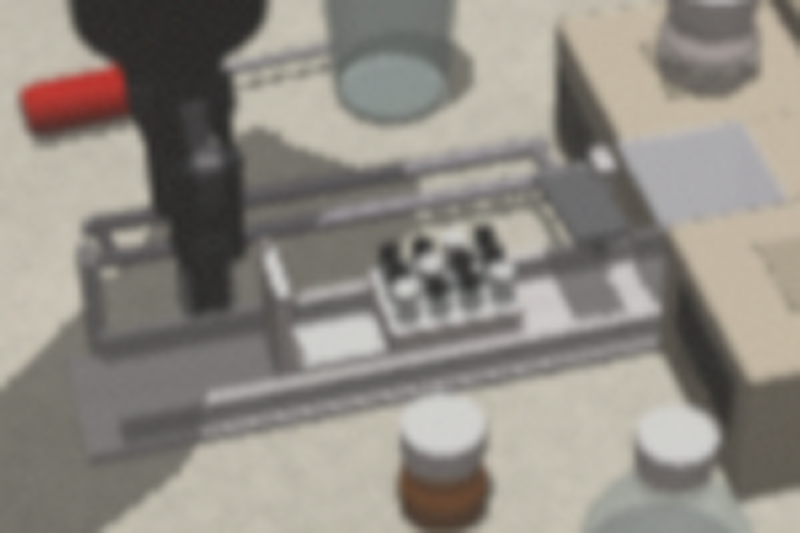

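The side view shows the blade raised at (585,200) with a clear opening beneath it, the finger on the bar and the other finger behind the plate at (270,290). I press about 1 mm more to find the stop, then start pushing.

move_arm:
  linear:
    - [0,0.0005,0.0005]
    - [0,0.001,0.001]
    - [-0.001,0.001,0.0012]
    - [-0.003,0.001,0.0012]
    - [-0.006,0.001,0.0012]
    - [-0.009,0.001,0.0012]
    - [-0.012,0.001,0.0012]
    - [-0.015,0.001,0.0012]
    - [-0.018,0.001,0.0012]
    - [-0.021,0.001,0.0012]
  angular:
    - [0,0,0]
    - [0,0,0]
    - [0,0,0]
    - [0,0,0]
    - [0,0,0]
    - [0,0,0]
    - [0,0,0]
    - [0,0,0]
    - [0,0,0]
    - [0,0,0]

```text
t: 6.3
position: [0.5519, 0.0943, 0.1075]
orientation: [[-0.997, 0.079, -0.005], [0.079, 0.997, -0.001], [0.005, -0.001, -1.0]]
wrist_force: [-7.2, 1.7, 8.5]
finger_gap: 0.0579
gripper_force: 4.5
```

```bash
python3 go.py 0.646 0.085 0.108 3.0626; python3 - <<'E'
from h import *
im=eyes.capture('side')
cv2.imwrite('pics/s4.png',cv2.resize(im[160:260,160:310][...,::-1],(800,533),interpolation=cv2.INTER_CUBIC))
E
```

```text
t 6.3 pos [0.5519 0.0943 0.1075] F [-7.2317  1.6595  8.4669] gap 0.05792476247892346 q [ 0.225   0.6434 -0.6497  1.8894  0.5331  0.7937  0.7765]
lin [-0.0945 -0.0018 -0.0009] ang [-0.0013 -0.0048  0.    ]
```

View pics/s4.png

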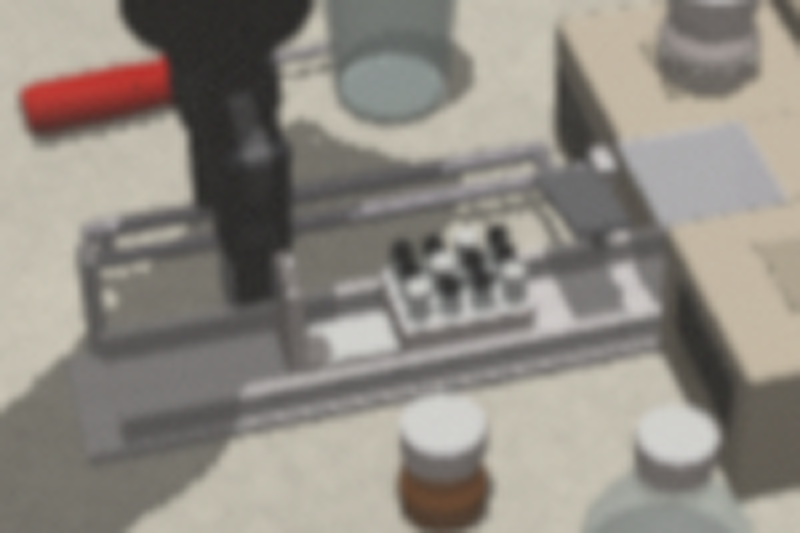

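The side view shows the rack moved forward with its plate at (290,300), and the blade still open. I continue pushing.

move_arm:
  linear:
    - [-0.003,0,0]
    - [-0.007,0,0]
    - [-0.011,0,0]
    - [-0.015,0,0]
    - [-0.019,0,0]
    - [-0.023,0,0]
    - [-0.027,0,0]
    - [-0.031,0,0]
    - [-0.034,0,0]
    - [-0.036,0,0]
  angular:
    - [0,0,0]
    - [0,0,0]
    - [0,0,0]
    - [0,0,0]
    - [0,0,0]
    - [0,0,0]
    - [0,0,0]
    - [0,0,0]
    - [0,0,0]
    - [0,0,0]

```text
t: 7.35
position: [0.588, 0.0916, 0.1075]
orientation: [[-0.997, 0.079, -0.005], [0.079, 0.997, -0.001], [0.005, -0.001, -1.0]]
wrist_force: [-6.6, 0.8, 8.5]
finger_gap: 0.0581
gripper_force: 4.4
```

```bash
python3 go.py 0.6548 0.085 0.108 3.0626
```

```text
t 7.35 pos [0.588  0.0916 0.1075] F [-6.6484  0.7529  8.5072] gap 0.05805714417533236 q [ 0.2216  0.6873 -0.6412  1.8015  0.5345  0.8382  0.8113]
lin [-0.0671 -0.0013 -0.0008] ang [-0.001  -0.0045  0.0001]
```

move_arm:
  linear:
    - [-0.003,0,0]
    - [-0.007,0,0]
    - [-0.011,0,0]
    - [-0.015,0,0]
    - [-0.02,0,0]
    - [-0.025,0,0]
    - [-0.03,0,0]
    - [-0.035,0,0]
    - [-0.039,0,0]
    - [-0.042,0,0]
  angular:
    - [0,0,0]
    - [0,0,0]
    - [0,0,0]
    - [0,0,0]
    - [0,0,0]
    - [0,0,0]
    - [0,0,0]
    - [0,0,0]
    - [0,0,0]
    - [0,0,0]

```text
t: 8.35
position: [0.6299, 0.0884, 0.1075]
orientation: [[-0.997, 0.079, -0.005], [0.079, 0.997, -0.0], [0.005, -0.001, -1.0]]
wrist_force: [-7.7, 0.7, 8.1]
finger_gap: 0.0581
gripper_force: 4.5
```

```bash
python3 go.py 0.6548 0.085 0.108 3.0626; python3 - <<'E'
from h import *
im=eyes.capture('side')
cv2.imwrite('pics/s5.png',cv2.resize(im[160:260,180:330][...,::-1],(800,533),interpolation=cv2.INTER_CUBIC))
E
```

```text
t 8.35 pos [0.6299 0.0884 0.1075] F [-7.6566  0.6746  8.135 ] gap 0.05811396875981174 q [ 0.2141  0.7392 -0.6319  1.6948  0.5353  0.8922  0.8518]
lin [-0.0251 -0.0014 -0.0006] ang [-0.0008 -0.0048  0.0002]
```

View pics/s5.png

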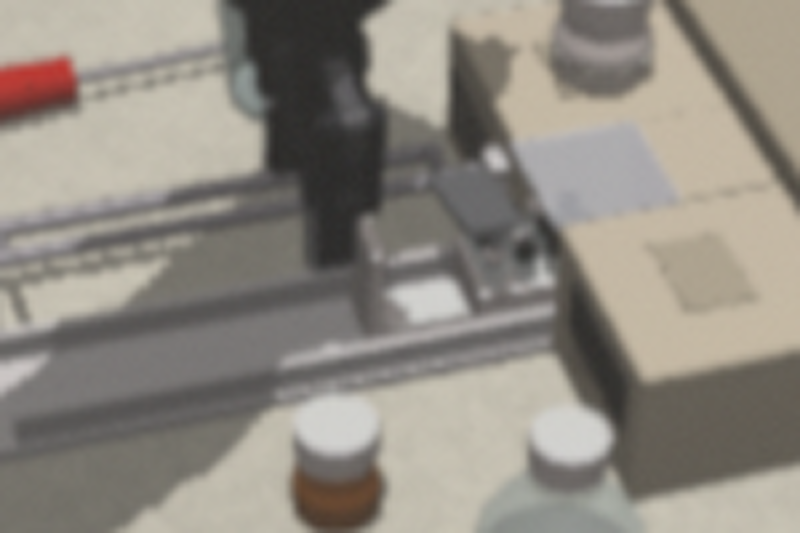

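The side view shows the block passing under the open blade at (500,250), with the plate at (370,270). All is clear, so I approach home slowly.

move_arm:
  linear:
    - [-0.002,0,0]
    - [-0.004,0,0]
    - [-0.006,0,0]
    - [-0.008,0,0]
    - [-0.01,0,0]
    - [-0.012,0,0]
    - [-0.014,0,0]
    - [-0.016,0,0]
    - [-0.018,0,0]
    - [-0.019,0,0]
  angular:
    - [0,0,0]
    - [0,0,0]
    - [0,0,0]
    - [0,0,0]
    - [0,0,0]
    - [0,0,0]
    - [0,0,0]
    - [0,0,0]
    - [0,0,0]
    - [0,0,0]

```text
t: 9.4
position: [0.6489, 0.0869, 0.1075]
orientation: [[-0.997, 0.079, -0.005], [0.079, 0.997, -0.0], [0.005, -0.001, -1.0]]
wrist_force: [-7.4, 1.2, 7.2]
finger_gap: 0.0578
gripper_force: 4.2
```

```bash
python3 go.py 0.6548 0.085 0.108 3.0626
```

```text
t 9.4 pos [0.6489 0.0869 0.1075] F [-7.4217  1.2441  7.1948] gap 0.05780168679556916 q [ 0.2097  0.7631 -0.6278  1.6449  0.5356  0.9169  0.8701]
lin [-0.006  -0.0014 -0.0005] ang [-0.0007 -0.0045  0.0001]
```

move_arm:
  linear:
    - [-0.001,0,0]
    - [-0.002,0,0]
    - [-0.003,0,0]
    - [-0.0035,0,0]
    - [-0.004,0,0]
    - [-0.0045,0,0]
    - [-0.005,0,0]
    - [-0.0055,0,0]
    - [-0.006,0,0]
    - [-0.006,0,0]
  angular:
    - [0,0,0]
    - [0,0,0]
    - [0,0,0]
    - [0,0,0]
    - [0,0,0]
    - [0,0,0]
    - [0,0,0]
    - [0,0,0]
    - [0,0,0]
    - [0,0,0]

```text
t: 10.4
position: [0.6548, 0.0865, 0.1075]
orientation: [[-0.997, 0.079, -0.005], [0.079, 0.997, -0.0], [0.004, -0.001, -1.0]]
wrist_force: [-6.0, 0.6, 7.2]
finger_gap: 0.058
gripper_force: 3.8
```

move_arm:
  linear:
    - [-0.0005,0,0]
    - [-0.001,0,0]
    - [-0.0015,0,0]
    - [-0.002,0,0]
    - [-0.0025,0,0]
    - [-0.003,0,0]
    - [-0.0035,0,0]
    - [-0.004,0,0]
    - [-0.004,0,0]
    - [-0.004,0,0]
  angular:
    - [0,0,0]
    - [0,0,0]
    - [0,0,0]
    - [0,0,0]
    - [0,0,0]
    - [0,0,0]
    - [0,0,0]
    - [0,0,0]
    - [0,0,0]
    - [0,0,0]

```text
t: 11.4
position: [0.6557, 0.0865, 0.1074]
orientation: [[-0.997, 0.078, -0.011], [0.078, 0.997, -0.002], [0.011, -0.003, -1.0]]
wrist_force: [-19.0, 0.5, 17.6]
finger_gap: 0.058
gripper_force: 10.3
```

```bash
python3 go.py 0.6548 0.085 0.108 3.0626; python3 - <<'E'
from h import *
im=eyes.capture('side')
cv2.imwrite('pics/s6.png',cv2.resize(im[160:260,200:350][...,::-1],(800,533),interpolation=cv2.INTER_CUBIC))
E
```

```text
t 11.4 pos [0.6557 0.0865 0.1074] F [-19.0235   0.5003  17.6097] gap 0.058045870740272315 q [ 0.2068  0.7745 -0.6267  1.6215  0.5332  0.9349  0.8793]
lin [ 0.0008 -0.0016 -0.0006] ang [-0.0026 -0.0109  0.0005]
```

View pics/s6.png

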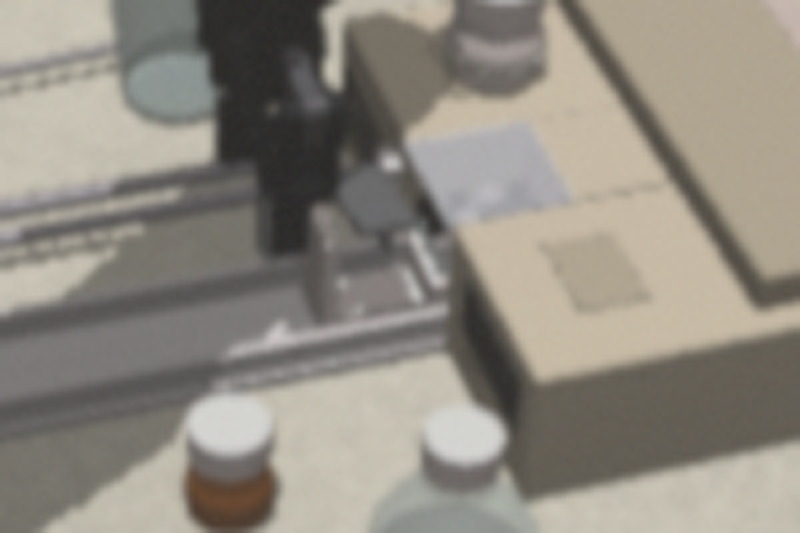

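The side view shows the vials under the clear window, the plate just before the blade at (330,250), and the blade open. The arm stopped at x = 0.656 with the force rising to 19 N, so the rack is home. I back off with the bar held, then lift.

move_arm:
  linear:
    - [0.002,0,0]
    - [0.005,0,0]
    - [0.008,0,0]
    - [0.012,0,0]
    - [0.016,0,0]
    - [0.018,0,0]
    - [0.018,0,0]
    - [0.018,0,-0.002]
    - [0.018,0,-0.004]
    - [0.018,0,-0.006]
  angular:
    - [0,0,0]
    - [0,0,0]
    - [0,0,0]
    - [0,0,0]
    - [0,0,0]
    - [0,0,0]
    - [0,0,0]
    - [0,0,0]
    - [0,0,0]
    - [0,0,0]

```text
t: 12.45
position: [0.6431, 0.0875, 0.1145]
orientation: [[-0.997, 0.079, 0.0], [0.079, 0.997, 0.001], [-0.0, 0.001, -1.0]]
wrist_force: [1.8, 1.9, 4.4]
finger_gap: 0.0579
gripper_force: 2.0
```

move_arm:
  linear:
    - [0,0,-0.003]
    - [0,0,-0.006]
    - [0,0,-0.009]
    - [0,0,-0.012]
    - [0,0,-0.015]
    - [0,0,-0.019]
    - [0,0,-0.024]
    - [0,0,-0.03]
    - [0,0,-0.037]
    - [0,0,-0.044]
  angular:
    - [0,0,0]
    - [0,0,0]
    - [0,0,0]
    - [0,0,0]
    - [0,0,0]
    - [0,0,0]
    - [0,0,0]
    - [0,0,0]
    - [0,0,0]
    - [0,0,0]

```text
t: 13.45
position: [0.6429, 0.0871, 0.1587]
orientation: [[-0.997, 0.079, -0.0], [0.079, 0.997, 0.0], [0.0, 0.0, -1.0]]
wrist_force: [0.8, -0.2, 0.5]
finger_gap: 0.0578
gripper_force: 0.0
```

move_arm:
  linear:
    - [0,0,-0.008]
    - [0,0,-0.02]
    - [0,0,-0.035]
    - [0.01,0,-0.05]
    - [0.03,0,-0.065]
    - [0.05,0,-0.08]
    - [0.07,0,-0.09]
    - [0.085,0,-0.1]
    - [0.09,0,-0.1]
    - [0.09,0,-0.1]
  angular:
    - [0,0,0]
    - [0,0,0]
    - [0,0,0]
    - [0,0,0]
    - [0,0,0]
    - [0,0,0]
    - [0,0,0]
    - [0,0,0]
    - [0,0,0]
    - [0,0,0]

```text
t: 14.45
position: [0.5528, 0.0941, 0.259]
orientation: [[-0.997, 0.079, 0.001], [0.079, 0.997, -0.001], [-0.001, -0.001, -1.0]]
wrist_force: [-0.3, -0.3, -0.2]
finger_gap: 0.0578
gripper_force: 0.0
```

```bash
python3 go.py 0.6548 0.085 0.108 3.0626; python3 - <<'E'
from h import *
a=eyes.capture('side')[160:260,200:350][...,::-1]; b=eyes.capture('top')[130:240,200:310][...,::-1]
cv2.imwrite('pics/f.png',np.hstack([cv2.resize(a,(450,300),interpolation=cv2.INTER_CUBIC),cv2.resize(b,(300,300),interpolation=cv2.INTER_CUBIC)]))
E
```

```text
t 14.45 pos [0.5528 0.0941 0.259 ] F [-0.3003 -0.2898 -0.1986] gap 0.05778250369235175 q [ 0.3228  0.4545 -0.7665  1.7703  0.3579  1.0602  0.9205]
lin [-0.1022 -0.0009  0.1511] ang [-0.0007  0.0014 -0.0004]
```

View pics/f.png

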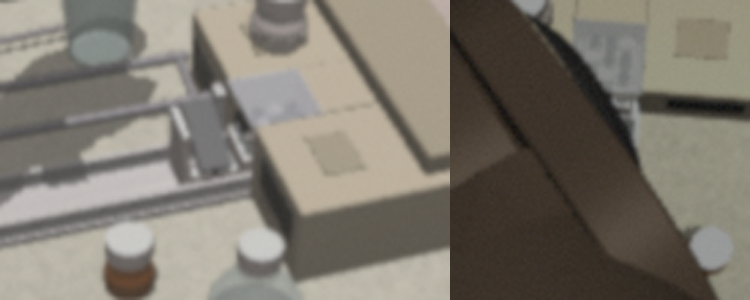

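The final view shows the shutter closed between the plate and the vials, the vials under the window, the bystanders unmoved and the arm clear.

```bash
python3 -c "
from station import bot
print(bot.hand_in())"
```

```text
the job is handed in; nothing more can be done
None
```

I pushed the rack home against the end stop while holding the shutter open, let the shutter close behind the vials, moved the arm clear and handed the job in at about 14.6 s; the hand-in returned no verdict.

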